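# Clear the base plate and snap the stud cap on

## Task

Pick up the scraper block and wipe the three loose brick chips off the steel base plate with it (not with the fingers), then stand the block back upright on the shelf, clear of the plate. Then take the orange cap and press it, mouth down, onto the brass stud until it clicks, and keep pushing firmly after the click so that the rubber washer under it stays squeezed: finish like that, with the gripper still pressing the cap down. Leave the jar, the spoon rest and the saucer where they stand.

Things in the scene. Friction and masses are not known exactly. Their poses are not given: they have to be found in the camera images.
- plate: Galvanised steel base plate fixed flat on the shelf, 110 (its x) x 250 (its y) x 16 mm. Origin: centre of its underside, z up; top 16 mm above the shelf. The brass stud stands at x = 0, y = +85 mm; the chips' centres start at x within 30 mm, y -85 to -6 mm. The shelf off the -y end is free for the chips.
- stud_top (a point): Top centre of the brass snap stud, 24 mm above the plate's top. Post 16 mm diameter, tapered to 10 mm over its top 6 mm; four spring balls around it (centres 15.6 mm above the plate) bulge to 24 mm diameter. Black washer, 33 mm diameter, round its foot, its top 8 mm above the plate when free.
- washer (a joint): Squeeze of the springy rubber washer under the cap, m: 0 free, 0.005 hard stop, about 2.5 N per mm. Well squeezed from 0.002 on. The cap touches it with its mouth 8 mm above the plate's top, the click just passed, and squeezes it on the way further down.
- cap: Orange snap cap, a cup of 34 mm outer diameter, 30 mm high, 30 g, mouth down on the shelf. Origin: centre of the mouth, z up. Mouth 19 mm wide; a 4 mm inner lip snaps over the stud's balls: resistance starts with the mouth 18 to 20 mm above the plate's top, peaks at 5 to 12 N by 16 mm, then drops (click). It may be pressed while gripped by its sides, or with the fingers from above.
- scraper: Scraper block, upright: black rubber foot 100 (its x) x 28 (its y) x 20 mm, and on it a pale wooden grip 80 x 24 mm, total height 62 mm, 160 g. Origin at the centre of its underside, z up. Grip it across its y (24 mm) above the foot.
- chip1: Brick-red masonry chip, 20 x 16 x 12 mm, 10 g, loose on the plate. Origin at the centre of its underside.
- chip2: Brick-red masonry chip, 18 x 18 x 13 mm, 11 g, loose on the plate. Origin at the centre of its underside.
- chip3: Brick-red masonry chip, 22 x 15 x 11 mm, 10 g, loose on the plate. Origin at the centre of its underside.
- chip1_mid (a point): Centre of chip1, 6 mm above its underside.
- chip2_mid (a point): Centre of chip2, 6.5 mm above its underside.
- chip3_mid (a point): Centre of chip3, 5.5 mm above its underside.
- jar: Greenish glass jar with a steel twist cap, 72 mm diameter, 110 mm tall; bystander. Origin at the centre of its underside.
- spoon_rest: Wooden spoon rest, a 94 mm round dish 18 mm high with a flat 50 mm wide tongue reaching 120 mm to its -x; bystander. Origin under the dish's centre.
- saucer: Grey ceramic planter saucer, 120 mm diameter, 22 mm high; bystander. Origin at the centre of its underside.
Mind the look-alikes: they are no part of the job. What is shaped like the scraper but purple is not meant.

How it is judged:
By the outcome, as a careful person would: the job done as asked, in the order asked, and still so for the second after the job is handed in, while the arm keeps its last pose, push and grip.
It also fails if it takes over 64 s, if anything falls off the work surface, if the arm or the gripper's body presses on something with over 40 N, if the wrist force passes 120 N, or if a joint passes its speed limit or range.

## Robot

A 6-joint arm with a two-finger parallel gripper is mounted at the origin on the work surface. World frame = base frame: x ahead of the robot, y to its left, z up, the work surface at z = 0. Lengths are in m, angles in rad, forces in N, time in s.
With the tool pointing down it reaches from about 0.35 to 0.975 m from the base axis. Payload 4.9 kg.
Tool frame: the origin (TCP) lies at the very end of the fingers, on their centre line; the grasp point (between the pads) lies 19 mm behind it (ctrl.grasp_offset is the distance from the TCP to the grasp point, in m); z points along the fingers, y is the line along which they close (so a half turn about z gives the same grasp; the last joint's range is limited). The gripper opens to 85 mm and grips with 20 to 120 N. Pads are 22 mm wide; open, the fingers measure 114 mm over their backs; the gripper's body (76 mm by 85 mm) begins 54 mm behind the grasp point. The pads swing forward as they close: fully open they stand 13 mm farther back than shut.
Start: joints at [-1.359, 0.053, 1.613, -0, 1.476, -0.119], TCP at [0.203, -0.591, 0.231] pointing down, gripper open.
Joint ranges: [-3.01, 3.01], [-1.01, 2.22], [0.06, 2.58], [-1.02, 4.17], [0.09, 2.62], [-3.14, 3.14]. Speed limits (rad/s): [2.57, 2.57, 3.14, 3.14, 3.14, 3.14].

## Interface

Orientations are given as a rotation vector (axis times angle).
In Python, from station import ctrl, optics gives the robot as it stands.
- The arm moves only by the shell command python3 -m handwheel 'ROWS' [OPENING] [FORCE]. ROWS is JSON, a list of rows, each an object of numbers: "tx", "ty", "tz": the shift along the tool's x, y, z in mm; "roll": the turn about the tool's z in rad. A call has 1 to 12 rows; each row shifts and turns the commanded pose from where the row before left it, along the tool's axes as they then stand; what a row does not reach is not made up. A row lasts 1/12 s, in which the tool goes at most 41.7 mm and 7.16 degrees, less where a joint would pass 70% of its speed; a pose out of reach is approached as far as the arm can. A call with a gripper value outside its range is refused whole. OPENING is the finger opening in mm, from 0 to 85.4, set as the call begins (- or left out, the last holds). The fingers move at their own pace and stop on an object; FORCE is the grip in N (left out, the last holds). Time passes only in rows, so rows that do not move let the fingers close. It gives the time, the measured TCP pose, the force, the opening and the grip force at its end, in the units of the state.
- ctrl.get_obs(): the state, without advancing time (a new reading comes with each control period).
- optics.get_image(name): name is "scene" or "top" or "wrist"; returns (picture, depth): 420x560x3 uint8, red, green, blue; 420x560 float32, m along the optical axis (not along the pixel's ray), 0 where there is no reading.
- optics.camera_params(name): a dict with "mtx" (3x3 intrinsics, pixels), "extrinsics" (4x4, takes a point from camera to world coordinates); the wrist camera has in their place "tool_from_camera" (4x4, takes a point from camera to tool coordinates, whose origin is the TCP and whose axes are the flange's). Camera axes: x right, y down, z forward; pixel columns grow to the right and rows downward; lengths in m; the calibration is good to about 2 mm. A picture is of the moment at which its call begins: read the wrist's pose just before it. camera_params takes no time and is no camera call.
- ctrl.finish_job(): hands the job in; it is judged then, once.
The state is a dict: "t": time; "q": joint angles; "dq": joint speeds; "effort": joint torques, N m; "tool_pos": TCP position; "tool_rot": TCP orientation; "contact_force": force on the tool from outside, world axes, zero at the start; "wrist_torque": the same for the moment, N m; "opening": finger opening in m; "grip_force": force on a finger pad.
Only numpy, scipy, OpenCV 4.12 (cv2) and the standard library are available. Lean on these libraries where they do the work, as an engineer would, in place of code of your own. Each camera call takes 0.05 s, during which the arm holds its last target. There are 200 camera calls.

## Working session

There is one attempt and no reset: what is moved stays moved. The work goes in short steps, Python scripts to look and compute and a shell command to move; the robot and the scene stay as the last step left them, time stands still between calls to the robot, and variables do not carry over. Pictures are saved under pics/ and viewed, at most 11 in all, crops included, and the job is handed in when it is done.

```bash
mkdir -p pics; ls; python3 - <<'E'
from station import ctrl, optics
import cv2, numpy as np
o=ctrl.get_obs(); print({k:np.round(v,3).tolist() for k,v in o.items()}, ctrl.grasp_offset)
for n in ("top","scene"):
    im,d=optics.get_image(n); cv2.imwrite(f"pics/{n}0.png",im[:,:,::-1]); np.savez(f"{n}0.npz",im=im,d=d)
    p=optics.camera_params(n); print(n,np.round(p["mtx"],1).tolist(),np.round(p["extrinsics"],3).tolist())
print(np.round(optics.camera_params("wrist")["tool_from_camera"],3).tolist())
E
```

```text
pics
{'t': 0.0, 'q': [-1.359, 0.053, 1.614, -0.0, 1.476, -0.119], 'dq': [0.001, -0.001, -0.001, 0.001, -0.001, -0.0], 'effort': [0.001, -39.367, -37.018, -0.0, 0.007, -0.0], 'tool_pos': [0.203, -0.59, 0.23], 'tool_rot': [-3.097, -0.517, 0.0], 'contact_force': [0.254, 0.249, -0.636], 'wrist_torque': [-0.009, 0.011, 0.016], 'grip_force': 0.0, 'opening': 0.085} 0.0187
top [[532.9, 0.0, 278.5], [0.0, 532.9, 209.4], [0.0, 0.0, 1.0]] [[0.021, -0.981, 0.193, 0.284], [-1.0, -0.024, -0.012, -0.055], [0.017, -0.192, -0.981, 1.369], [0.0, 0.0, 0.0, 1.0]]
scene [[473.3, 0.0, 279.9], [0.0, 473.3, 208.6], [0.0, 0.0, 1.0]] [[-0.823, 0.304, -0.481, 1.098], [0.569, 0.434, -0.699, 0.727], [-0.004, -0.848, -0.53, 0.662], [0.0, 0.0, 0.0, 1.0]]
[[0.001, -0.958, -0.287, 0.074], [1.0, 0.001, 0.0, -0.0], [0.0, -0.287, 0.958, -0.143], [0.0, 0.0, 0.0, 1.0]]
```

View pics/top0.png

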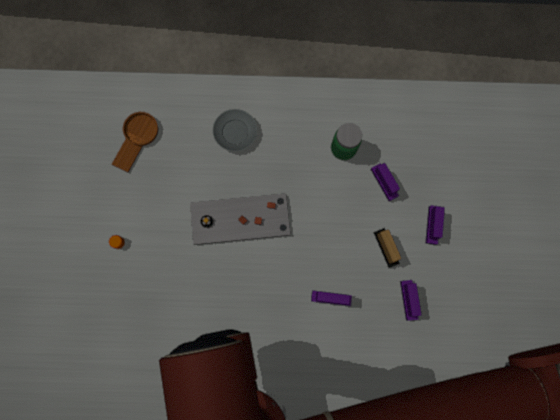

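View pics/scene0.png

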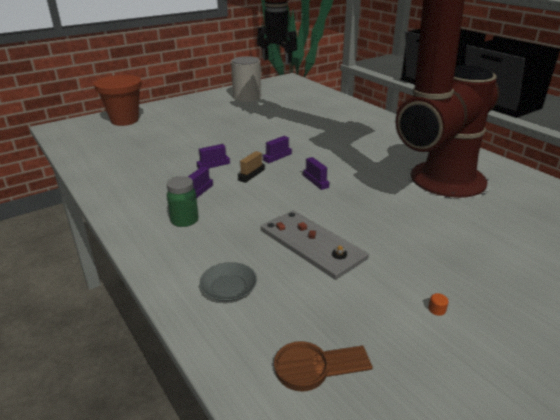

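Top view: the pale-wood-on-black scraper is at (387,247). The look-alikes are all purple: (385,182), (435,225), (411,300) and (331,298). The orange cap is at (117,242); the spoon rest at (140,130) is a similar colour but a different shape. The plate is at (241,219) with the stud at (207,221), and the chips are at (243,220), (259,221) and (271,206). I choose the scraper at (387,247) and will check it in a crop.

```bash
cat > h.py <<'E'
import numpy as np, cv2
from scipy.spatial.transform import Rotation as R
from station import ctrl, optics
def cloud(im,d,K,T):
    v,u=np.indices(d.shape); 
    P=np.stack([(u-K[0,2])/K[0,0]*d,(v-K[1,2])/K[1,1]*d,d],-1)
    W=P@T[:3,:3].T+T[:3,3]; W[d<=0]=np.nan; return W
def wristT(o):
    T=np.eye(4);T[:3,:3]=R.from_rotvec(o["tool_rot"]).as_matrix();T[:3,3]=o["tool_pos"]
    return T@np.array(optics.camera_params("wrist")["tool_from_camera"])
def grab(n):
    o=ctrl.get_obs(); im,d=optics.get_image(n); p=optics.camera_params(n)
    T=wristT(o) if n=="wrist" else np.array(p["extrinsics"])
    return im,cv2.cvtColor(im,cv2.COLOR_RGB2HSV),cloud(im,d,np.array(p["mtx"]),T)
def rect(Q):
    c,s,a=cv2.minAreaRect((Q[:,:2]*1000).astype(np.float32)); return np.round(c,1),np.round(s,1),round(a,1)
E
python3 - <<'E'
from h import *
for n in ("top","scene"):
    z=np.load(f"{n}0.npz"); im,d=z["im"],z["d"]; p=optics.camera_params(n)
    hsv=cv2.cvtColor(im,cv2.COLOR_RGB2HSV); W=cloud(im,d,np.array(p["mtx"]),np.array(p["extrinsics"]))
    H,S,V=[hsv[...,i].astype(int) for i in range(3)]; Z=W[...,2]
    box=lambda u0,u1,v0,v1:(np.indices(H.shape)[1]>u0)&(np.indices(H.shape)[1]<u1)&(np.indices(H.shape)[0]>v0)&(np.indices(H.shape)[0]<v1)
    B={"top":dict(scr=(370,405,225,270),cap=(100,135,225,260),plate=(180,300,185,250)),
       "scene":dict(scr=(233,270,148,185),cap=(422,455,288,320),plate=(250,375,205,280))}[n]
    print(n,"table z",np.nanmedian(Z[box(*( (200,300,255,300) if n=="top" else (100,150,160,180)))]))
    m=box(*B["scr"])&(Z>0.05); print("scr top",m.sum(),rect(W[m]),np.nanmedian(Z[m]))
    m=box(*B["scr"])&(Z>0.01); print("scr all",m.sum(),rect(W[m]))
    m=box(*B["cap"])&(Z>0.02); print("cap",m.sum(),rect(W[m]),np.nanmax(Z[m]))
    m=box(*B["plate"])&(Z>0.009)&(Z<0.022); print("plate",m.sum(),rect(W[m]),np.nanmedian(Z[m]))
    m=box(*B["plate"])&(Z>0.034); print("stud",m.sum(),np.nanmean(W[m],0),np.nanmax(Z[m]))
    m=box(*B["plate"])&(S>100)&((H<12)|(H>170))&(V>50); k,l,st,c=cv2.connectedComponentsWithStats(m.astype(np.uint8))
    for i in range(1,k):
        if st[i,4]>5: print("chip",st[i,4],c[i].round(),np.nanmean(W[l==i],0).round(4))
im=cv2.imread("pics/top0.png"); cv2.imwrite("pics/crop.png",cv2.convertScaleAbs(cv2.resize(im[150:330,180:460],None,fx=2.8,fy=2.8),alpha=1.6))
E
```

```text
top table z -0.0005139335655826027
scr top 328 (array([ 457.5, -351.2]), array([79.5, 25.8]), 22.3) 0.060720565058821396
scr all 561 (array([ 457.4, -350.5]), array([99.9, 28.9]), 22.7)
cap 147 (array([455.4, 338.2]), array([32.3, 32.7]), 87.8) 0.038040593143065404
plate 3738 (array([522.6,  41.3]), array([111.7, 278.3]), 7.1) 0.015523231419945382
stud 39 [0.51386815 0.1045564  0.03792244] 0.04391294676593094
chip 43 [271. 205.] [ 0.5592 -0.0522  0.0266]
chip 42 [242. 220.] [0.5185 0.0195 0.0269]
chip 45 [258. 220.] [ 0.518  -0.0201  0.0286]
scene table z 0.00037825966393822963
scr top 168 (array([ 461.3, -349.6]), array([83.1, 29.3]), 25.6) 0.061447248672645616
scr all 539 (array([ 432.8, -366.2]), array([165.5,  36.3]), 26.5)
cap 223 (array([459.5, 338.3]), array([32.1, 33.6]), 43.0) 0.033416297823122165
plate 2945 (array([595.4,  34.4]), array([250.4, 252.3]), 7.1) 0.015980948097711223
stud 38 [0.5180499  0.11183908 0.03714314] 0.04091706899194014
chip 41 [280. 226.] [ 0.5637 -0.0488  0.0254]
chip 42 [302. 226.] [ 0.5218 -0.0164  0.0269]
chip 38 [312. 234.] [0.5236 0.0221 0.0261]
```

View pics/crop.png

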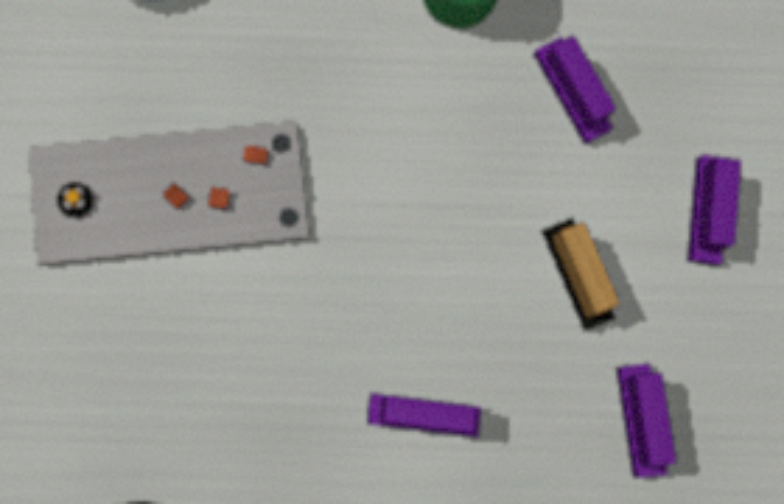

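The crop confirms it: wooden grip on a black foot at crop (580,275), and all the others are purple.

```bash
cat >> h.py <<'E'
def plan(x,y,z,yaw=None):
    "shift in the present tool frame (mm), then roll (rad) to bring tool x to world yaw (deg, mod 180)"
    o=ctrl.get_obs(); M=R.from_rotvec(o["tool_rot"]).as_matrix(); s=M.T@(np.array([x,y,z])-o["tool_pos"])*1000
    a=np.degrees(np.arctan2(M[1,0],M[0,0])); r=None if yaw is None else np.radians((a-yaw+90)%180-90)
    print("t",round(o["t"],2),"yaw",a.round(2),"tilt",M[:,2].round(3),"pos",np.round(o["tool_pos"],4),"shift",s.round(1),"roll",r,"q",np.round(o["q"],2),"F",np.round(o["contact_force"],1),"op",round(o["opening"],4),"grip",round(o["grip_force"],1))
E
python3 -c "
from h import *
plan(.4585,-.3505,.2,23)"
python3 -m handwheel '[{"tx":32,"ty":-14.5},{"tx":32,"ty":-14.5},{"tx":32,"ty":-14.5},{"tx":32,"ty":-14.5},{"tx":32,"ty":-14.5},{"tx":32,"ty":-14.5},{"tx":32,"ty":-14.5},{"tx":32,"ty":-14.5},{"tx":32,"ty":-14.5},{"tx":32,"ty":-14.5},{"roll":-0.07},{}]'
python3 - <<'E'
from h import *
im,h,W=grab("wrist"); cv2.imwrite("pics/w1.png",im[:,:,::-1])
Z=W[...,2]; m=(Z>.055)&(Z<.068)&(h[...,0]<30)&(h[...,1]>60); print(m.sum(),rect(W[m]),np.nanmedian(Z[m]))
c=rect(W[m])[0]/1000; plan(c[0],c[1],.05,23)
E
```

```text
t 0.1 yaw 18.95 tilt [-0.     0.002 -1.   ] pos [ 0.2029 -0.5905  0.2302] shift [ 319.7 -143.9   30.5] roll -0.07061556854143773 q [-1.36  0.05  1.61  0.    1.48 -0.12] F [-0.2  0.5 -0.5] op 0.0857 grip 0.0
0 (array([0., 0.]), array([0., 0.]), 0.0) nan
t 0.15 yaw 18.95 tilt [-0.     0.002 -1.   ] pos [ 0.2029 -0.5906  0.2303] shift [-1.000e-01 -6.242e+02  1.814e+02] roll -0.07061487890150436 q [-1.36  0.05  1.61  0.    1.48 -0.12] F [ 0.7  0.9 -0.3] op 0.0852 grip 0.0$[0]: bad value
  return np.nanmean(a, axis, out=out, keepdims=keepdims)
```

```bash
python3 -m handwheel '[{"tx":32,"ty":-14.5,"tz":0,"roll":0}]'; echo; python3 -m handwheel --help | head -30
```

```text
t: 0.23
tool_pos: [0.2255, -0.5692, 0.2305]
tool_rot: [3.1, 0.509, -0.003]
contact_force: [0.4, 0.4, -0.6]
opening: 0.0856
grip_force: 0.0
invalid input: not JSON, or not a number
```

```bash

python3 -m handwheel '[{"tx":32,"ty":-14.5,"tz":0,"roll":0},{"tx":32,"ty":-14.5,"tz":0,"roll":0},{"tx":32,"ty":-14.5,"tz":0,"roll":0},{"tx":32,"ty":-14.5,"tz":0,"roll":0},{"tx":32,"ty":-14.5,"tz":0,"roll":0},{"tx":32,"ty":-14.5,"tz":0,"roll":0},{"tx":32,"ty":-14.5,"tz":0,"roll":0},{"tx":32,"ty":-14.5,"tz":0,"roll":0},{"tx":32,"ty":-14.5,"tz":0,"roll":0},{"tx":0,"ty":0,"tz":0,"roll":-0.07},{"tx":0,"ty":0,"tz":0,"roll":0}]'
python3 - <<'E'
from h import *
im,h,W=grab("wrist"); cv2.imwrite("pics/w1.png",im[:,:,::-1])
Z=W[...,2]; m=(Z>.055)&(Z<.068)&(h[...,0]<30)&(h[...,1]>60); print(m.sum(),rect(W[m]),np.nanmedian(Z[m]))
c=rect(W[m])[0]/1000; plan(c[0],c[1],.05,23)
E
```

```text
t: 1.15
tool_pos: [0.4596, -0.3484, 0.2309]
tool_rot: [-3.077, -0.632, 0.001]
contact_force: [0.5, -0.3, 0.3]
opening: 0.0857
grip_force: 0.0
2334 (array([ 459.9, -351.8]), array([79. , 23.3]), 22.8) 0.0619744654659074
t 1.2 yaw 22.99 tilt [-0.001  0.    -1.   ] pos [ 0.4588 -0.3493  0.2309] shift [1.000e-01 2.800e+00 1.809e+02] roll -0.00013799217618869054 q [-0.78 -0.06  1.73 -0.    1.48  0.39] F [ 0.7 -0.2 -0.6] op 0.0856 grip 0.0
```

View pics/w1.png

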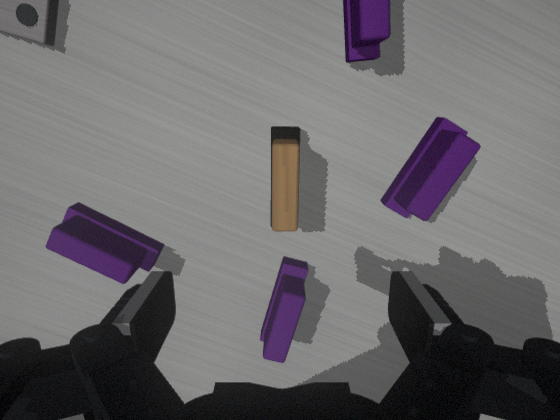

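The scraper is centred in the wrist view at (285,185), and nothing is within the fingers' span. Descend and grip.

```bash

python3 -m handwheel '[{"tx":0,"ty":2.8,"tz":30,"roll":0},{"tx":0,"ty":0,"tz":34,"roll":0},{"tx":0,"ty":0,"tz":34,"roll":0},{"tx":0,"ty":0,"tz":34,"roll":0},{"tx":0,"ty":0,"tz":32,"roll":0},{"tx":0,"ty":0,"tz":24,"roll":0},{"tx":0,"ty":0,"tz":15,"roll":0},{"tx":0,"ty":0,"tz":0,"roll":0},{"tx":0,"ty":0,"tz":0,"roll":0}]' 50
python3 -m handwheel '[{"tx":0,"ty":0,"tz":0,"roll":0},{"tx":0,"ty":0,"tz":0,"roll":0},{"tx":0,"ty":0,"tz":0,"roll":0},{"tx":0,"ty":0,"tz":0,"roll":0},{"tx":0,"ty":0,"tz":0,"roll":0},{"tx":0,"ty":0,"tz":0,"roll":0}]' 15 60
python3 -m handwheel '[{"tx":0,"ty":0,"tz":-10,"roll":0},{"tx":0,"ty":0,"tz":-30,"roll":0},{"tx":0,"ty":0,"tz":-30,"roll":0},{"tx":0,"ty":0,"tz":-30,"roll":0},{"tx":0,"ty":0,"tz":0,"roll":0},{"tx":0,"ty":0,"tz":0,"roll":0}]'
python3 -c "
from h import *
plan(.537,-.065,.127,8)"
```

```text
t: 1.95
tool_pos: [0.4584, -0.3528, 0.0274]
tool_rot: [-3.078, -0.621, 0.002]
contact_force: [-0.7, -0.3, 0.3]
opening: 0.0497
grip_force: 0.0
t: 2.45
tool_pos: [0.4605, -0.3539, 0.0304]
tool_rot: [3.076, 0.625, 0.002]
contact_force: [-1.7, -0.5, 6.5]
opening: 0.0232
grip_force: 61.0
t: 2.95
tool_pos: [0.4609, -0.3535, 0.1312]
tool_rot: [3.075, 0.625, 0.005]
contact_force: [-0.6, -0.2, -2.7]
opening: 0.0228
grip_force: 60.0
t 2.95 yaw 22.98 tilt [ 0.004 -0.003 -1.   ] pos [ 0.4609 -0.3535  0.1312] shift [ 182.7 -235.9    3.5] roll 0.26139748838259025 q [-0.78  0.03  1.81  0.    1.3   0.39] F [-0.6 -0.2 -2.7] op 0.0228 grip 60.0
```

```bash

python3 -m handwheel '[{"tx":11.6,"ty":-32,"tz":-10,"roll":0},{"tx":11.6,"ty":-32,"tz":-10,"roll":0},{"tx":11.6,"ty":-32,"tz":-10,"roll":0},{"tx":11.6,"ty":-32,"tz":-10,"roll":0},{"tx":11.6,"ty":-32,"tz":-10,"roll":0},{"tx":11.6,"ty":-32,"tz":-10,"roll":0},{"tx":11.6,"ty":-32,"tz":-10,"roll":0},{"tx":11.6,"ty":-32,"tz":-10,"roll":0},{"tx":11.6,"ty":-32,"tz":-10,"roll":0},{"tx":11.6,"ty":-32,"tz":-10,"roll":0},{"tx":11.6,"ty":-32,"tz":-10,"roll":0}]' >/dev/null
python3 -m handwheel '[{"tx":0,"ty":0,"tz":0,"roll":0.09},{"tx":0,"ty":0,"tz":0,"roll":0.09},{"tx":0,"ty":0,"tz":0,"roll":0.08},{"tx":0,"ty":0,"tz":0,"roll":0},{"tx":0,"ty":0,"tz":0,"roll":0}]'
python3 - <<'E'
from h import *
im,h,W=grab("wrist"); cv2.imwrite("pics/w2.png",im[:,:,::-1]); np.savez("w2.npz",W=W,h=h)
plan(.52,.04,.1,7)
E
```

```text
t: 4.28
tool_pos: [0.4389, 0.0215, 0.2365]
tool_rot: [-3.133, -0.225, 0.005]
contact_force: [0.5, -0.5, -0.9]
opening: 0.0231
grip_force: 60.1
t 4.33 yaw 8.17 tilt [-0.003  0.    -1.   ] pos [0.4391 0.0214 0.2368] shift [ 83.1  -6.9 136.6] roll 0.02049303346380747 q [-0.12 -0.42  2.01  0.    1.55  1.31] F [ 0.2  1.3 -1.3] op 0.0233 grip 60.1
```

View pics/w2.png

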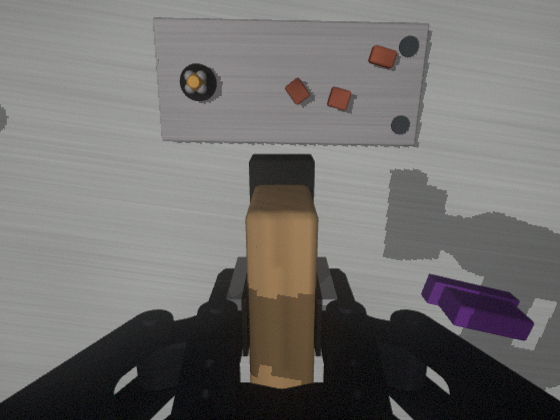

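The block is held straight. The plate lies across the top of the view, with the stud at (193,82) and the chips at (297,91), (340,98) and (382,56).

```bash
python3 - <<'E'
from h import *
f=np.load("w2.npz");W,h=f["W"],f["h"];Z=W[...,2]; top=np.indices(Z.shape)[0]<150
H,S=h[...,0],h[...,1]
m=top&(Z>.011)&(Z<.022); m=cv2.morphologyEx(m.astype(np.uint8),cv2.MORPH_OPEN,np.ones((7,7)))>0; r=rect(W[m]);print("plate",r,np.nanmedian(Z[m]))
m=top&(Z>.034)&(Z<.045)&(S>90); print("studtop",m.sum(),np.nanmean(W[m],0),np.nanmedian(W[m],0))
m=top&(S>90)&((H<10)|(H>170)); k,l,st,c=cv2.connectedComponentsWithStats(m.astype(np.uint8))
a=np.radians(r[2] if r[2]<45 else r[2]-90); M=np.array([[np.cos(a),np.sin(a)],[-np.sin(a),np.cos(a)]]); c0=r[0]/1000
for i in range(1,k):
    if st[i,4]>50: q=np.nanmean(W[l==i],0); print("chip",q.round(4),"in plate",(M@(q[:2]-c0)).round(4))
for n,u in (("stud",[0,.085]),("start",[0,.028]),("end",[0,-.155])): print(n,(c0+M.T@np.array(u)).round(4))
E
```

```text
plate (array([526. ,  26.8]), array([110.3, 250.5]), 7.2) 0.016104749142438812
studtop 199 [0.51533369 0.11043126 0.03900947] [0.51542491 0.11031949 0.03946741]
chip [ 0.5606 -0.0518  0.0264] in plate [ 0.0245 -0.0823]
chip [0.5207 0.0192 0.028 ] in plate [-0.0063 -0.0069]
chip [ 0.5198 -0.0196  0.0287] in plate [-0.0119 -0.0453]
stud [0.5153 0.1111]
start [0.5225 0.0546]
end [ 0.5454 -0.127 ]
```

```bash
python3 - <<'E'
from h import *
Z=np.load("w2.npz")["W"][...,2]
for u,v in ((409,46),(400,125),(409,70),(380,110)): print(np.nanmedian(Z[v-4:v+5,u-4:u+5]).round(4),end=" ")
plan(.5225,.0546,.1,7.2)
E
python3 -m handwheel '[{"tx":0,"ty":0,"tz":0,"roll":0.017},{"tx":15,"ty":-4,"tz":15,"roll":0},{"tx":25,"ty":-6,"tz":35,"roll":0},{"tx":25,"ty":-6,"tz":35,"roll":0},{"tx":21,"ty":-4.6,"tz":35,"roll":0},{"tx":0,"ty":0,"tz":17,"roll":0},{"tx":0,"ty":0,"tz":0,"roll":0},{"tx":0,"ty":0,"tz":0,"roll":0}]'
python3 -c "
from h import *
plan(.5225,.0546,.05,7.2)"
```

```text
0.0174 0.0176 0.0159 0.016 t 4.33 yaw 8.17 tilt [-0.003  0.    -1.   ] pos [0.4391 0.0214 0.2368] shift [ 87.6 -20.9 136.6] roll 0.01700237495981876 q [-0.12 -0.42  2.01  0.    1.55  1.31] F [ 0.2  1.3 -1.3] op 0.0233 grip 60.1
t: 5.0
tool_pos: [0.5196, 0.0515, 0.1028]
tool_rot: [-3.135, -0.194, 0.006]
contact_force: [0.1, -0.1, -0.5]
opening: 0.0233
grip_force: 60.1
t 5.0 yaw 7.09 tilt [-0.004  0.    -1.   ] pos [0.5196 0.0515 0.1028] shift [ 3.5 -2.7 52.8] roll -0.0019288762164699775 q [-0.04 -0.07  1.96 -0.    1.26  1.4 ] F [ 0.1 -0.1 -0.5] op 0.0233 grip 60.1
```

The dark discs near the −y end stand 1.5 mm proud. I'll touch down to find the contact height, then wipe about 2 mm above the plate.

```bash

python3 -m handwheel '[{"tx":1.7,"ty":-1.3,"tz":15,"roll":0},{"tx":1.8,"ty":-1.4,"tz":20,"roll":0},{"tx":0,"ty":0,"tz":15,"roll":0},{"tx":0,"ty":0,"tz":0,"roll":0},{"tx":0,"ty":0,"tz":0,"roll":0}]'
for i in 1 ; do python3 -m handwheel '[{"tx":0,"ty":0,"tz":2,"roll":0},{"tx":0,"ty":0,"tz":0,"roll":0}]'; done
python3 -m handwheel '[{"tx":0,"ty":0,"tz":2,"roll":0},{"tx":0,"ty":0,"tz":0,"roll":0}]'
python3 -m handwheel '[{"tx":0,"ty":0,"tz":2,"roll":0},{"tx":0,"ty":0,"tz":0,"roll":0}]'
```

```text
t: 5.42
tool_pos: [0.5244, 0.0544, 0.0558]
tool_rot: [3.135, 0.194, 0.003]
contact_force: [0.1, -0.2, -1.3]
opening: 0.0233
grip_force: 60.1
t: 5.58
tool_pos: [0.5252, 0.0545, 0.0544]
tool_rot: [3.135, 0.194, 0.006]
contact_force: [-0.2, -0.5, -1.9]
opening: 0.0232
grip_force: 60.1
t: 5.75
tool_pos: [0.5242, 0.0547, 0.0509]
tool_rot: [3.135, 0.194, 0.002]
contact_force: [0.2, -0.2, -1.7]
opening: 0.0231
grip_force: 60.1
t: 5.92
tool_pos: [0.5237, 0.0547, 0.048]
tool_rot: [-3.136, -0.194, 0.0]
contact_force: [0.3, 0.7, -1.3]
opening: 0.0235
grip_force: 60.1
```

```bash

python3 -m handwheel '[{"tx":0,"ty":0,"tz":1.5,"roll":0},{"tx":0,"ty":0,"tz":0,"roll":0}]'
python3 -m handwheel '[{"tx":0,"ty":0,"tz":1.5,"roll":0},{"tx":0,"ty":0,"tz":0,"roll":0}]'
python3 -c "
from h import *
im,h,W=grab('scene');cv2.imwrite('pics/s3.png',cv2.convertScaleAbs(cv2.resize(im[170:300,220:400,::-1],None,fx=4,fy=4),alpha=1.5))"
```

```text
t: 6.08
tool_pos: [0.5238, 0.0547, 0.0465]
tool_rot: [-3.136, -0.194, 0.0]
contact_force: [0.7, -0.2, -1.1]
opening: 0.0226
grip_force: 60.3
t: 6.25
tool_pos: [0.5241, 0.0547, 0.0464]
tool_rot: [3.135, 0.195, -0.0]
contact_force: [-3.2, -0.4, 5.6]
opening: 0.0235
grip_force: 61.2
```

View pics/s3.png

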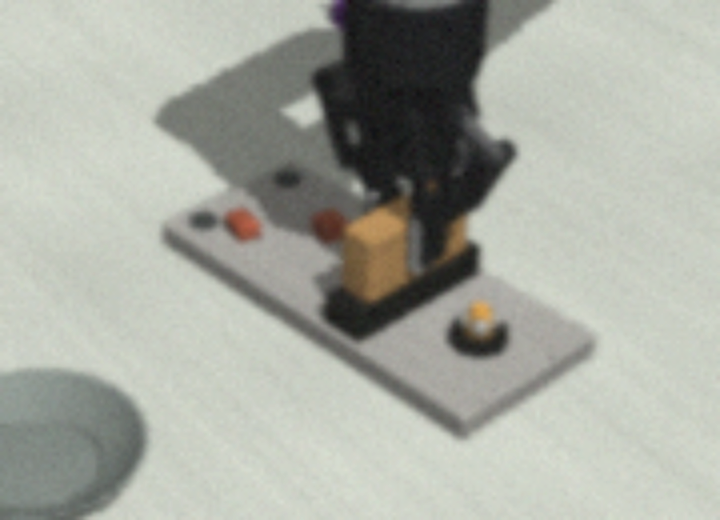

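The block is on the plate between the stud and the chips. I'll lift it 3 mm and wipe towards −y (tool +y), slowly.

```bash

python3 -m handwheel '[{"tx":0,"ty":0,"tz":-3,"roll":0},{"tx":0,"ty":3,"tz":0,"roll":0},{"tx":0,"ty":7,"tz":0,"roll":0},{"tx":0,"ty":7,"tz":0,"roll":0},{"tx":0,"ty":7,"tz":0,"roll":0},{"tx":0,"ty":7,"tz":0,"roll":0},{"tx":0,"ty":7,"tz":0,"roll":0},{"tx":0,"ty":7,"tz":0,"roll":0},{"tx":0,"ty":7,"tz":0,"roll":0},{"tx":0,"ty":7,"tz":0,"roll":0},{"tx":0,"ty":7,"tz":0,"roll":0},{"tx":0,"ty":7,"tz":0,"roll":0}]'
python3 -c "
from h import *
plan(.5454,-.127,.0486,7.2)
im,h,W=grab('scene');cv2.imwrite('pics/s4.png',cv2.convertScaleAbs(cv2.resize(im[150:280,200:380,::-1],None,fx=4,fy=4),alpha=1.5))"
```

```text
t: 7.3
tool_pos: [0.5329, -0.0184, 0.0482]
tool_rot: [-3.136, -0.194, -0.0]
contact_force: [0.5, 0.4, -2.1]
opening: 0.0233
grip_force: 60.3
t 7.3 yaw 7.09 tilt [ 0.  0. -1.] pos [ 0.5329 -0.0184  0.0482] shift [ -1.  109.3  -0.4] roll -0.0019264873443495297 q [-0.17  0.02  1.97  0.    1.15  1.27] F [ 0.5  0.4 -2.1] op 0.0233 grip 60.3
```

View pics/s4.png

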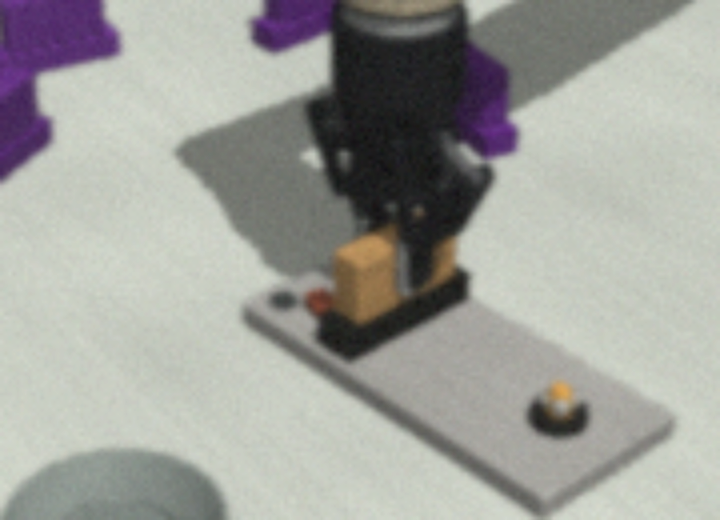

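The chips are being carried ahead of the foot and none is left behind. Continue past the end.

```bash

python3 -m handwheel '[{"tx":0,"ty":7,"tz":-0.3,"roll":0},{"tx":0,"ty":7,"tz":0,"roll":0},{"tx":0,"ty":7,"tz":0,"roll":0},{"tx":0,"ty":7,"tz":0,"roll":0},{"tx":0,"ty":7,"tz":0,"roll":0},{"tx":0,"ty":7,"tz":0,"roll":0},{"tx":0,"ty":7,"tz":0,"roll":0},{"tx":0,"ty":7,"tz":0,"roll":0}]'
python3 -m handwheel '[{"tx":0,"ty":7,"tz":0,"roll":0},{"tx":0,"ty":7,"tz":0,"roll":0},{"tx":0,"ty":7,"tz":0,"roll":0},{"tx":0,"ty":7,"tz":0,"roll":0},{"tx":0,"ty":7,"tz":0,"roll":0},{"tx":0,"ty":7,"tz":0,"roll":0},{"tx":0,"ty":7,"tz":0,"roll":0},{"tx":0,"ty":4,"tz":0,"roll":0}]'
python3 -m handwheel '[{"tx":0,"ty":0,"tz":-10,"roll":0},{"tx":0,"ty":0,"tz":-30,"roll":0},{"tx":0,"ty":0,"tz":-30,"roll":0},{"tx":0,"ty":0,"tz":-30,"roll":0},{"tx":0,"ty":0,"tz":0,"roll":0}]'
python3 - <<'E'
from h import *
plan(.4602,-.3535,.131,23)
im,h,W=grab("scene"); cv2.imwrite('pics/s5.png',cv2.convertScaleAbs(cv2.resize(im[130:300,180:400,::-1],None,fx=3.4,fy=3.4),alpha=1.5))
for n in ("scene","top"):
    if n=="top": im,h,W=grab("top")
    H,S=h[...,0],h[...,1]; near=(abs(W[...,0]-.53)<.13)&(abs(W[...,1]+.03)<.22)&(W[...,2]<.04)
    m=near&(S>100)&((H<9)|(H>170)); k,l,st,c=cv2.connectedComponentsWithStats(m.astype(np.uint8))
    a=np.radians(7.2);M=np.array([[np.cos(a),np.sin(a)],[-np.sin(a),np.cos(a)]])
    for i in range(1,k):
        if st[i,4]>8: q=np.nanmean(W[l==i],0); print(n,st[i,4],q.round(4),"plate",(M@(q[:2]-[.526,.0268])).round(4))
E
```

```text
t: 8.02
tool_pos: [0.5398, -0.074, 0.0484]
tool_rot: [3.136, 0.194, -0.0]
contact_force: [0.3, 0.1, -0.9]
opening: 0.0232
grip_force: 60.2
t: 8.68
tool_pos: [0.5464, -0.1269, 0.0485]
tool_rot: [3.135, 0.194, 0.0]
contact_force: [0.1, -0.5, -1.3]
opening: 0.0232
grip_force: 60.2
t: 9.1
tool_pos: [0.5505, -0.1272, 0.1572]
tool_rot: [3.13, 0.195, 0.019]
contact_force: [1.6, -0.9, 0.6]
opening: 0.0232
grip_force: 60.2
t 9.1 yaw 7.12 tilt [ 0.013 -0.005 -1.   ] pos [ 0.5505 -0.1272  0.1572] shift [-117.9  213.3   26.1] roll -0.2771981247809783 q [-0.36 -0.04  1.83  0.    1.34  1.09] F [ 1.6 -0.9  0.6] op 0.0232 grip 60.2
scene 51 [ 0.5375 -0.1285  0.0126] plate [-0.008  -0.1555]
scene 32 [ 0.576  -0.1253  0.01  ] plate [ 0.0306 -0.1571]
```

View pics/s5.png

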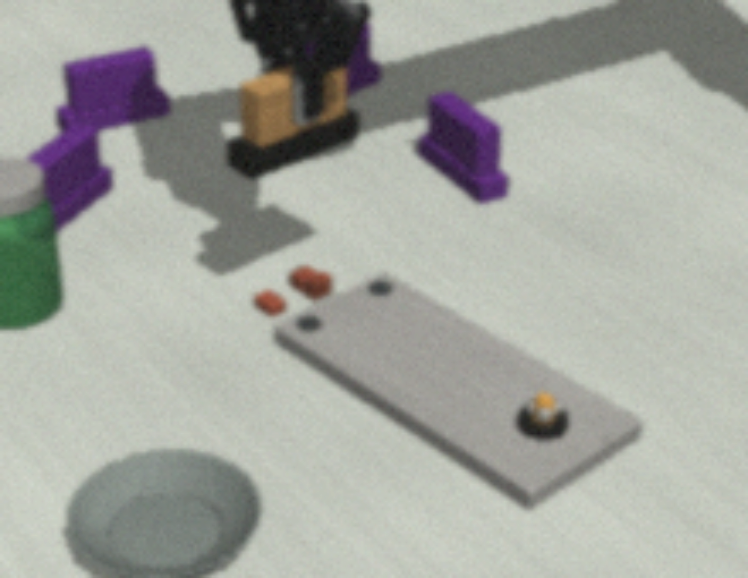

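All three chips lie on the shelf off the −y end, at about (310,280) and (268,300), and the plate is clear. Take the block back to its old place.

```bash

python3 -m handwheel '[{"tx":-16.8,"ty":30.5,"tz":0,"roll":0},{"tx":-16.8,"ty":30.5,"tz":0,"roll":0},{"tx":-16.8,"ty":30.5,"tz":0,"roll":0},{"tx":-16.8,"ty":30.5,"tz":0,"roll":0},{"tx":-16.8,"ty":30.5,"tz":0,"roll":0},{"tx":-16.8,"ty":30.5,"tz":0,"roll":0},{"tx":-16.8,"ty":30.5,"tz":0,"roll":0},{"tx":0,"ty":0,"tz":0,"roll":-0.093},{"tx":0,"ty":0,"tz":0,"roll":-0.093},{"tx":0,"ty":0,"tz":0,"roll":-0.091},{"tx":0,"ty":0,"tz":0,"roll":0},{"tx":0,"ty":0,"tz":0,"roll":0}]'
python3 -c "
from h import *
plan(.4602,-.3535,.036,23)"
```

```text
t: 10.2
tool_pos: [0.4551, -0.3514, 0.1467]
tool_rot: [-3.077, -0.621, 0.003]
contact_force: [-0.0, 0.3, -1.4]
opening: 0.0229
grip_force: 60.1
t 10.2 yaw 22.83 tilt [-0.002  0.002 -1.   ] pos [ 0.4551 -0.3514  0.1467] shift [  4.    4.2 110.7] roll -0.0029002673275503937 q [-0.79  0.    1.81  0.    1.33  0.39] F [-0.   0.3 -1.4] op 0.0229 grip 60.1
```

```bash

python3 -m handwheel '[{"tx":2,"ty":2,"tz":15,"roll":0},{"tx":2,"ty":2,"tz":30,"roll":0},{"tx":0,"ty":0,"tz":30,"roll":0},{"tx":0,"ty":0,"tz":25,"roll":0},{"tx":0,"ty":0,"tz":10,"roll":0},{"tx":0,"ty":0,"tz":0,"roll":0},{"tx":0,"ty":0,"tz":2,"roll":0},{"tx":0,"ty":0,"tz":0,"roll":0},{"tx":0,"ty":0,"tz":0,"roll":0}]'
python3 -m handwheel '[{"tx":0,"ty":0,"tz":2,"roll":0},{"tx":0,"ty":0,"tz":0,"roll":0}]'
python3 -m handwheel '[{"tx":0,"ty":0,"tz":1.5,"roll":0},{"tx":0,"ty":0,"tz":0,"roll":0}]'
```

```text
t: 10.95
tool_pos: [0.4623, -0.3555, 0.0386]
tool_rot: [3.076, 0.624, 0.003]
contact_force: [0.3, 0.1, -0.1]
opening: 0.0233
grip_force: 60.2
t: 11.12
tool_pos: [0.4617, -0.3549, 0.0355]
tool_rot: [3.077, 0.625, 0.002]
contact_force: [-0.2, 0.4, -1.5]
opening: 0.0227
grip_force: 60.2
t: 11.28
tool_pos: [0.4612, -0.3544, 0.0331]
tool_rot: [3.079, 0.625, 0.0]
contact_force: [0.3, 0.2, -1.3]
opening: 0.0231
grip_force: 60.2
```

```bash

python3 -m handwheel '[{"tx":0,"ty":0,"tz":1.5,"roll":0},{"tx":0,"ty":0,"tz":0,"roll":0}]'
python3 -m handwheel '[{"tx":0,"ty":0,"tz":1,"roll":0},{"tx":0,"ty":0,"tz":0,"roll":0},{"tx":0,"ty":0,"tz":0,"roll":0}]'
```

```text
t: 11.45
tool_pos: [0.461, -0.3543, 0.0312]
tool_rot: [-3.078, -0.625, 0.0]
contact_force: [-0.0, -0.2, -0.5]
opening: 0.0235
grip_force: 60.2
t: 11.7
tool_pos: [0.4612, -0.3544, 0.0305]
tool_rot: [3.079, 0.625, 0.0]
contact_force: [0.0, -0.8, -1.4]
opening: 0.0233
grip_force: 60.2
```

```bash

python3 -m handwheel '[{"tx":0,"ty":0,"tz":1,"roll":0},{"tx":0,"ty":0,"tz":0,"roll":0},{"tx":0,"ty":0,"tz":0,"roll":0}]'
python3 -m handwheel '[{"tx":0,"ty":0,"tz":0,"roll":0},{"tx":0,"ty":0,"tz":0,"roll":0},{"tx":0,"ty":0,"tz":0,"roll":0},{"tx":0,"ty":0,"tz":0,"roll":0},{"tx":0,"ty":0,"tz":0,"roll":0},{"tx":0,"ty":0,"tz":0,"roll":0}]' 60
python3 -m handwheel '[{"tx":0,"ty":0,"tz":-10,"roll":0},{"tx":0,"ty":0,"tz":-30,"roll":0},{"tx":0,"ty":0,"tz":-36,"roll":0},{"tx":0,"ty":0,"tz":-36,"roll":0},{"tx":0,"ty":0,"tz":-36,"roll":0},{"tx":0,"ty":0,"tz":-30,"roll":0},{"tx":0,"ty":0,"tz":0,"roll":0},{"tx":0,"ty":0,"tz":0,"roll":0}]'
python3 - <<'E'
from h import *
im,h,W=grab("wrist"); cv2.imwrite("pics/w6.png",im[:,:,::-1]); Z=W[...,2]
m=(Z>.05)&(Z<.075)&(h[...,0]<30)&(h[...,1]>60); print(m.sum(),rect(W[m]),np.nanmedian(Z[m]))
plan(.38,.337,.2,0)
E
```

```text
t: 11.95
tool_pos: [0.4614, -0.3546, 0.0304]
tool_rot: [3.079, 0.625, 0.0]
contact_force: [-3.3, 1.2, 6.3]
opening: 0.0231
grip_force: 61.0
t: 12.45
tool_pos: [0.4611, -0.3543, 0.0293]
tool_rot: [-3.079, -0.625, 0.0]
contact_force: [-0.8, 0.1, -0.4]
opening: 0.0601
grip_force: 0.0
t: 13.12
tool_pos: [0.4624, -0.3555, 0.2114]
tool_rot: [3.073, 0.624, 0.006]
contact_force: [-0.1, -0.0, -1.1]
opening: 0.0598
grip_force: 0.0
2678 (array([ 461.4, -354.7]), array([79.9, 23.8]), 23.1) 0.061965265492526844
t 13.17 yaw 22.97 tilt [ 0.001 -0.001 -1.   ] pos [ 0.4614 -0.3546  0.2086] shift [ 194.9 -668.5    7.6] roll 0.4008738791680108 q [-0.78 -0.04  1.74  0.    1.44  0.39] F [ 0.6 -0.1 -0.7] op 0.0599 grip 0.0
```

The block stands upright at its old place, with its top at 62 mm. On to the cap.

```bash

python3 -m handwheel '[{"tx":13.3,"ty":-32,"tz":0,"roll":0},{"tx":13.3,"ty":-32,"tz":0,"roll":0},{"tx":13.3,"ty":-32,"tz":0,"roll":0},{"tx":13.3,"ty":-32,"tz":0,"roll":0},{"tx":13.3,"ty":-32,"tz":0,"roll":0},{"tx":13.3,"ty":-32,"tz":0,"roll":0},{"tx":13.3,"ty":-32,"tz":0,"roll":0},{"tx":13.3,"ty":-32,"tz":0,"roll":0},{"tx":13.3,"ty":-32,"tz":0,"roll":0},{"tx":13.3,"ty":-32,"tz":0,"roll":0}]' > /dev/null
python3 -m handwheel '[{"tx":13.3,"ty":-32,"tz":0,"roll":0},{"tx":13.3,"ty":-32,"tz":0,"roll":0},{"tx":13.3,"ty":-32,"tz":0,"roll":0},{"tx":13.3,"ty":-32,"tz":0,"roll":0},{"tx":13.3,"ty":-32,"tz":0,"roll":0},{"tx":13.3,"ty":-32,"tz":0,"roll":0},{"tx":13.3,"ty":-32,"tz":0,"roll":0},{"tx":13.3,"ty":-32,"tz":0,"roll":0},{"tx":13.3,"ty":-32,"tz":0,"roll":0},{"tx":13.3,"ty":-32,"tz":0,"roll":0},{"tx":0,"ty":0,"tz":0,"roll":0},{"tx":0,"ty":0,"tz":0,"roll":0}]' 
python3 - <<'E'
from h import *
im,h,W=grab("wrist"); cv2.imwrite("pics/w7.png",im[:,:,::-1]); Z=W[...,2]
m=(Z>.025)&(Z<.036)&(h[...,0]<20)&(h[...,1]>120); print(m.sum(),rect(W[m]),np.nanmedian(Z[m]))
c,r=cv2.minEnclosingCircle((W[m][:,:2]*1000).astype(np.float32)); print(c,r)
plan(c[0]/1000,c[1]/1000,.008,None)
E
```

```text
t: 15.0
tool_pos: [0.4549, 0.3394, 0.2047]
tool_rot: [3.076, 0.629, -0.007]
contact_force: [0.1, -0.2, -0.7]
opening: 0.0604
grip_force: 0.0
1126 (array([480.4, 231.4]), array([ 34., 252.]), 11.9) 0.02977548695156096
(488.041015625, 233.0345916748047) 126.27998352050781
t 15.05 yaw 23.03 tilt [-0.004 -0.003 -1.   ] pos [0.4552 0.3384 0.2051] shift [-10.2 109.6 197.2] roll None q [ 0.51 -0.06  1.77 -0.    1.44  1.68] F [ 0.4 -0.   0.1] op 0.0602 grip 0.0
```

View pics/w7.png

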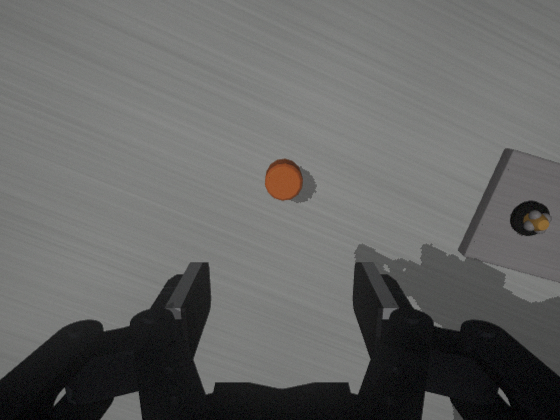

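The cap is at (284,180) between the fingers. The mask also caught the stud at (535,220), so I'll separate the two.

```bash
python3 - <<'E'
from h import *
im,h,W=grab("wrist"); Z=W[...,2]
m=(Z>.025)&(Z<.036)&(h[...,0]<20)&(h[...,1]>120)&(W[...,1]>.28); print(m.sum(),rect(W[m]),np.nanmedian(Z[m]))
c=rect(W[m])[0]
m=(Z>.034)&(Z<.046)&(h[...,1]>80)&(W[...,1]<.2); print("stud",np.nanmean(W[m],0))
plan(c[0]/1000,c[1]/1000,.008,None)
E
```

```text
1089 (array([458. , 338.7]), array([33.1, 32.4]), 23.1) 0.02986780938640643
stud [0.51577139 0.11332288 0.03880163]
t 15.1 yaw 22.96 tilt [-0.003 -0.002 -1.   ] pos [0.4556 0.3378 0.2056] shift [  3.2  -0.  197.6] roll None q [ 0.51 -0.07  1.77 -0.    1.44  1.68] F [ 0.9  0.6 -1. ] op 0.06 grip 0.0
```

```bash

python3 -m handwheel '[{"tx":1.6,"ty":0,"tz":20,"roll":0},{"tx":1.6,"ty":0,"tz":34,"roll":0},{"tx":0,"ty":0,"tz":34,"roll":0},{"tx":0,"ty":0,"tz":34,"roll":0},{"tx":0,"ty":0,"tz":30,"roll":0},{"tx":0,"ty":0,"tz":25,"roll":0},{"tx":0,"ty":0,"tz":12,"roll":0},{"tx":0,"ty":0,"tz":3,"roll":0},{"tx":0,"ty":0,"tz":0,"roll":0},{"tx":0,"ty":0,"tz":0,"roll":0}]'
python3 -c "
from h import *
plan(.458,.3387,.013)"
```

```text
t: 15.93
tool_pos: [0.4606, 0.3401, 0.0171]
tool_rot: [-3.078, -0.624, -0.004]
contact_force: [-0.4, -0.7, -0.1]
opening: 0.0602
grip_force: 0.0
t 15.93 yaw 22.92 tilt [ 0.002  0.001 -1.   ] pos [0.4606 0.3401 0.0171] shift [-3.   0.3  4.1] roll None q [ 0.51  0.16  1.88 -0.    1.1   1.68] F [-0.4 -0.7 -0.1] op 0.0602 grip 0.0
```

```bash

python3 -m handwheel '[{"tx":-2,"ty":0,"tz":2.5,"roll":0},{"tx":0,"ty":0,"tz":0,"roll":0},{"tx":0,"ty":0,"tz":0,"roll":0}]'
python3 -m handwheel '[{"tx":0,"ty":0,"tz":0,"roll":0},{"tx":0,"ty":0,"tz":0,"roll":0},{"tx":0,"ty":0,"tz":0,"roll":0},{"tx":0,"ty":0,"tz":0,"roll":0},{"tx":0,"ty":0,"tz":0,"roll":0},{"tx":0,"ty":0,"tz":0,"roll":0}]' 25 80
python3 -m handwheel '[{"tx":0,"ty":0,"tz":-10,"roll":0},{"tx":0,"ty":0,"tz":-30,"roll":0},{"tx":0,"ty":0,"tz":-30,"roll":0},{"tx":0,"ty":0,"tz":-20,"roll":0},{"tx":0,"ty":0,"tz":0,"roll":0},{"tx":0,"ty":0,"tz":0,"roll":0}]'
python3 - <<'E'
from h import *
im,h,W=grab("scene"); cv2.imwrite("pics/s8.png",cv2.convertScaleAbs(cv2.resize(im[200:340,360:520,::-1],None,fx=4,fy=4),alpha=1.6))
plan(.5155,.112,.1)
E
```

```text
t: 16.18
tool_pos: [0.4581, 0.3395, 0.0142]
tool_rot: [-3.078, -0.625, -0.003]
contact_force: [0.2, -0.8, -0.3]
opening: 0.0601
grip_force: 0.0
t: 16.68
tool_pos: [0.4582, 0.3396, 0.014]
tool_rot: [-3.078, -0.625, -0.002]
contact_force: [-2.1, -0.5, 6.1]
opening: 0.0319
grip_force: 79.7
t: 17.18
tool_pos: [0.4583, 0.3396, 0.1047]
tool_rot: [-3.078, -0.625, -0.005]
contact_force: [-0.5, -0.4, -0.9]
opening: 0.0316
grip_force: 79.4
t 17.23 yaw 22.96 tilt [-0. -0. -1.] pos [0.4572 0.339  0.1028] shift [-34.9 231.7   2.8] roll None q [ 0.51  0.04  1.85 -0.    1.25  1.68] F [-0.7 -0.1 -0.8] op 0.0318 grip 79.4
```

View pics/s8.png

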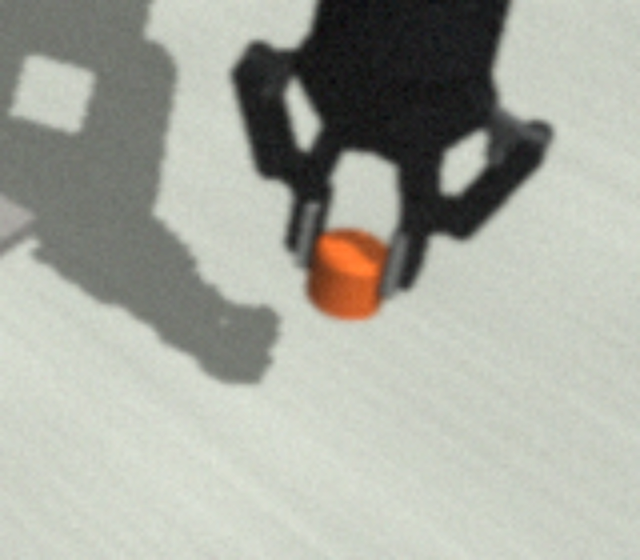

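The cap is held upright by its upper half. I'll move to just short of the stud and measure the stud close up.

```bash

python3 -m handwheel '[{"tx":-13,"ty":29.9,"tz":0,"roll":0},{"tx":-13,"ty":29.9,"tz":0,"roll":0},{"tx":-13,"ty":29.9,"tz":0,"roll":0},{"tx":-13,"ty":29.9,"tz":0,"roll":0},{"tx":-13,"ty":29.9,"tz":0,"roll":0},{"tx":-13,"ty":29.9,"tz":0,"roll":0},{"tx":-13,"ty":29.9,"tz":0,"roll":0},{"tx":0,"ty":0,"tz":0,"roll":0},{"tx":0,"ty":0,"tz":0,"roll":0},{"tx":0,"ty":0,"tz":0,"roll":0}]'
python3 - <<'E'
from h import *
im,h,W=grab("wrist"); cv2.imwrite("pics/w9.png",im[:,:,::-1]); Z=W[...,2]
d=np.hypot(W[...,0]-.5155,W[...,1]-.111)
m=(Z>.036)&(Z<.044)&(d<.015); print("stud",m.sum(),np.nanmean(W[m],0),rect(W[m]))
m=(Z>.020)&(Z<.028)&(d<.03)&(h[...,2]<60); print("washer",m.sum(),rect(W[m]))
plan(.5155,.111,.1)
E
```

```text
t: 18.07
tool_pos: [0.4543, 0.111, 0.1015]
tool_rot: [-3.078, -0.624, 0.004]
contact_force: [0.8, -0.6, -1.0]
opening: 0.0319
grip_force: 79.5
stud 631 [0.51551292 0.11167305 0.03845666] (array([515.8, 111.9]), array([17.4, 16.5]), 7.5)
washer 1377 (array([515.4, 111.2]), array([32.6, 31.9]), 70.5)
t 18.12 yaw 22.99 tilt [-0.002  0.    -1.   ] pos [0.4545 0.1114 0.1017] shift [56.  24.2  1.6] roll None q [ 0.08 -0.21  2.09  0.    1.27  1.25] F [-0.2  0.1 -0.5] op 0.0318 grip 79.5
```

```bash

python3 -m handwheel '[{"tx":19,"ty":7.8,"tz":0,"roll":0},{"tx":19,"ty":7.8,"tz":0,"roll":0},{"tx":18.7,"ty":7.8,"tz":0,"roll":0},{"tx":0,"ty":0,"tz":0,"roll":0},{"tx":0,"ty":0,"tz":10,"roll":0},{"tx":0,"ty":0,"tz":16,"roll":0},{"tx":0,"ty":0,"tz":14,"roll":0},{"tx":0,"ty":0,"tz":0,"roll":0},{"tx":0,"ty":0,"tz":0,"roll":0}]'
python3 -c "
from h import *
plan(.5158,.112,.05)"
```

```text
t: 18.87
tool_pos: [0.5146, 0.112, 0.0611]
tool_rot: [-3.078, -0.627, 0.006]
contact_force: [0.6, -0.2, -0.0]
opening: 0.032
grip_force: 79.5
t 18.87 yaw 23.03 tilt [-0.004 -0.    -1.   ] pos [0.5146 0.112  0.0611] shift [ 1.2  0.5 11.1] roll None q [ 0.07 -0.01  1.97  0.    1.18  1.24] F [ 0.6 -0.2 -0. ] op 0.032 grip 79.5
```

```bash

python3 -m handwheel '[{"tx":0.6,"ty":0,"tz":5,"roll":0},{"tx":0.4,"ty":0,"tz":5,"roll":0},{"tx":0,"ty":0,"tz":0,"roll":0},{"tx":0,"ty":0,"tz":0,"roll":0}]'
python3 -m handwheel '[{"tx":0,"ty":0,"tz":1,"roll":0},{"tx":0,"ty":0,"tz":1,"roll":0},{"tx":0,"ty":0,"tz":0,"roll":0}]'
python3 -m handwheel '[{"tx":0,"ty":0,"tz":1,"roll":0},{"tx":0,"ty":0,"tz":1,"roll":0},{"tx":0,"ty":0,"tz":0,"roll":0}]'
python3 -m handwheel '[{"tx":0,"ty":0,"tz":1,"roll":0},{"tx":0,"ty":0,"tz":1,"roll":0},{"tx":0,"ty":0,"tz":0,"roll":0}]'
python3 -m handwheel '[{"tx":0,"ty":0,"tz":1,"roll":0},{"tx":0,"ty":0,"tz":1,"roll":0},{"tx":0,"ty":0,"tz":0,"roll":0}]'
```

```text
t: 19.2
tool_pos: [0.5176, 0.112, 0.053]
tool_rot: [-3.079, -0.625, -0.0]
contact_force: [0.1, 0.5, -0.5]
opening: 0.0319
grip_force: 79.5
t: 19.45
tool_pos: [0.5177, 0.1118, 0.051]
tool_rot: [-3.079, -0.625, -0.0]
contact_force: [-0.0, -0.0, -0.2]
opening: 0.0317
grip_force: 79.5
t: 19.7
tool_pos: [0.5175, 0.1119, 0.0491]
tool_rot: [-3.079, -0.625, 0.001]
contact_force: [-2.4, -0.2, 1.7]
opening: 0.0321
grip_force: 79.8
t: 19.95
tool_pos: [0.5177, 0.1119, 0.0478]
tool_rot: [3.079, 0.626, -0.001]
contact_force: [-3.4, -0.6, 6.7]
opening: 0.032
grip_force: 80.4
t: 20.2
tool_pos: [0.5174, 0.1118, 0.0458]
tool_rot: [3.079, 0.626, -0.002]
contact_force: [-4.6, -1.1, 6.7]
opening: 0.0316
grip_force: 80.3
```

The force starts at TCP 0.049 as expected. There's a slight side load in −x, so I'll ease back 1 mm and keep pressing.

```bash

python3 -m handwheel '[{"tx":-1.2,"ty":0,"tz":1,"roll":0},{"tx":0,"ty":0,"tz":1,"roll":0},{"tx":0,"ty":0,"tz":0,"roll":0}]'
python3 -m handwheel '[{"tx":0,"ty":0,"tz":1,"roll":0},{"tx":0,"ty":0,"tz":1,"roll":0},{"tx":0,"ty":0,"tz":0,"roll":0}]'
python3 -m handwheel '[{"tx":0,"ty":0,"tz":1,"roll":0},{"tx":0,"ty":0,"tz":1,"roll":0},{"tx":0,"ty":0,"tz":0,"roll":0}]'
python3 -m handwheel '[{"tx":0,"ty":0,"tz":1,"roll":0},{"tx":0,"ty":0,"tz":1,"roll":0},{"tx":0,"ty":0,"tz":0,"roll":0}]'
```

```text
t: 20.45
tool_pos: [0.5159, 0.1114, 0.0421]
tool_rot: [-3.079, -0.625, 0.001]
contact_force: [-0.4, -0.2, -3.8]
opening: 0.0319
grip_force: 79.7
t: 20.7
tool_pos: [0.5153, 0.1113, 0.039]
tool_rot: [-3.078, -0.625, 0.003]
contact_force: [1.0, 0.1, -10.1]
opening: 0.0318
grip_force: 80.1
t: 20.95
tool_pos: [0.516, 0.1114, 0.0384]
tool_rot: [-3.079, -0.625, 0.002]
contact_force: [-0.8, 0.7, -6.7]
opening: 0.0315
grip_force: 80.4
t: 21.2
tool_pos: [0.5171, 0.1115, 0.0376]
tool_rot: [3.079, 0.625, 0.002]
contact_force: [-2.7, 0.5, -3.0]
opening: 0.0318
grip_force: 80.9
```

Clicked: the force reversed at TCP 0.042. Keep pushing into the washer.

```bash

python3 -m handwheel '[{"tx":0,"ty":0,"tz":1,"roll":0},{"tx":0,"ty":0,"tz":1,"roll":0},{"tx":0,"ty":0,"tz":0,"roll":0}]'
python3 -m handwheel '[{"tx":0,"ty":0,"tz":1,"roll":0},{"tx":0,"ty":0,"tz":1,"roll":0},{"tx":0,"ty":0,"tz":0,"roll":0}]'
python3 -m handwheel '[{"tx":0,"ty":0,"tz":1,"roll":0},{"tx":0,"ty":0,"tz":1,"roll":0},{"tx":0,"ty":0,"tz":0,"roll":0}]'
python3 -m handwheel '[{"tx":0,"ty":0,"tz":0,"roll":0},{"tx":0,"ty":0,"tz":0,"roll":0},{"tx":0,"ty":0,"tz":0,"roll":0}]'
```

```text
t: 21.45
tool_pos: [0.5175, 0.1115, 0.0361]
tool_rot: [3.079, 0.625, 0.003]
contact_force: [-1.4, 0.1, 4.5]
opening: 0.0322
grip_force: 81.6
t: 21.7
tool_pos: [0.5175, 0.1115, 0.0345]
tool_rot: [3.079, 0.625, 0.003]
contact_force: [-4.0, 0.5, 7.3]
opening: 0.032
grip_force: 82.0
t: 21.95
tool_pos: [0.5176, 0.1115, 0.0331]
tool_rot: [3.078, 0.625, 0.002]
contact_force: [-5.2, -0.4, 11.3]
opening: 0.032
grip_force: 82.4
t: 22.2
tool_pos: [0.5176, 0.1115, 0.0331]
tool_rot: [3.078, 0.625, 0.002]
contact_force: [-5.0, -0.4, 10.7]
opening: 0.0319
grip_force: 82.4
```

The force follows the washer's 2.5 N/mm up to about 11 N, so it's squeezed about 4 mm. Final check.

```bash
python3 - <<'E'
from h import *
im,h,W=grab("scene"); cv2.imwrite("pics/s10.png",cv2.convertScaleAbs(cv2.resize(im[120:400,140:500,::-1],None,fx=2.1,fy=2.1),alpha=1.5))
m=(np.hypot(W[...,0]-.516,W[...,1]-.112)<.03)&(h[...,0]<12)&(h[...,1]>150)&(W[...,2]>.015); print(m.sum(),np.nanpercentile(W[m][:,2],[2,50,98]))
plan(.5158,.112,.033)
E
```

```text
374 [0.02094389 0.04958369 0.35203949]
t 22.25 yaw 22.97 tilt [ 0.001  0.    -1.   ] pos [0.5176 0.1115 0.0331] shift [-1.4 -1.2  0.1] roll None q [ 0.07  0.04  1.98 -0.    1.12  1.24] F [-5.5 -0.7 11. ] op 0.0318 grip 82.4
```

View pics/s10.png

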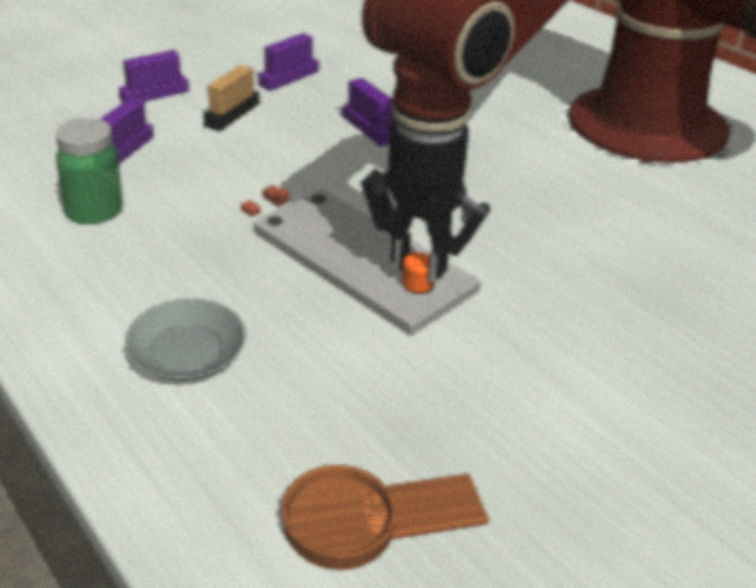

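The cap is seated at (418,270) with its top at about 0.050 m, as expected for a squeezed washer. The scraper stands at (232,97), the chips are off the plate, and the bystanders are in place.

```bash
python3 -c "
from station import ctrl
print(ctrl.finish_job())"
```

```text
the job is handed in; nothing more can be done
None
```

I've handed the job in at about 22 s: the three chips are off the plate, the scraper is standing upright back at its old spot, and the cap is clicked on and held down with about 11 N (washer squeezed about 4 mm).

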